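Slide a steel strip off the layout plate's edge and load it in the tack jig

TASK

The steel strip on the raised layout plate is too thin to pick up where it lies: slide it over the plate's right-hand edge, the one towards the jig, until a good 35 mm of it sticks out, without letting it fall, so that it can be pinched there and lifted clear. Lay it flat in the channel of the tack jig with its end butted against the end stop and let go. Press and push lightly all the way (well under 30 N), and leave the other things where they are.

Things in the scene. Friction and masses are not known exactly. Their poses are not given: they have to be found in the camera images.
- strip_center (a point): the flat steel strip to be moved: 140 mm long (its y axis), 40 mm wide (its x axis), 3 mm thick, about 0.13 kg, both ends alike, lying flat and free on the layout plate. The point is its centre, half-way up. It slides with dry friction; it is too thin to be picked up where it starts, but where it overhangs an edge the fingers can straddle it and grip it across its 40 mm width
- plate: the raised layout plate: a fixed brownish mill-finish steel plate 240 mm (its x) by 260 mm (its y), 20 mm thick, on two square tubes; its flat top is 70 mm above its origin, which lies on the bench under its centre. Its right-hand edge, towards the jig, is at y = -130 mm in its frame; the tubes stand 30 mm back from it, and beside it is only the bench, 70 mm down
- plate_edge (a point): the middle of the layout plate's right-hand edge, at its top face; the edge runs along this frame's x axis, and outwards is its -y
- jig: the tack jig: a fixed aluminium block, 84 mm (its x) by 100 mm (its y) on a 110 x 130 mm foot, origin on the bench under its centre. Its top, 60 mm above the origin, is the floor of a channel along its y axis, 45 mm wide between fences 80 mm long that rise 8 mm, then flare outwards to 15 mm. A stop 18 mm high closes the channel at y = +40 mm; the floor ends, open, at y = -50 mm
- jig_stop (a point): the point at the middle of the end stop's face where the strip's end butts, 1.5 mm above the channel floor; the channel runs from here along this frame's -y. With the strip fully home its centre lies 70 mm from here along -y and 50 mm of it sticks out of the open end
- nut1: bystander: a hex nut, 28 mm across corners, 13 mm high, lying on the layout plate; origin under its centre
- nut2: bystander: a hex nut, 28 mm across corners, 13 mm high, on the bench; origin under its centre
- offcut: bystander: an offcut of 45 mm square steel tube, 110 mm long; origin under its centre
- tape: bystander: a tape measure, 70 x 35 mm, 65 mm high; origin under its centre
- marker: bystander: a flat brass soapstone holder, 150 x 12 mm, 8 mm high; origin under its centre
- tub: bystander: an open red plastic tub, 110 mm across, 110 mm high; origin under its centre
- spray: bystander: a white spray-fluid bottle, 70 mm across, 190 mm high; origin under its centre
- chipper: bystander: a small hammer lying flat; origin under its centre
There are look-alikes about, which are no part of the job. Of the things that look like the part that bears strip_center, the smallest one is meant. There is more than one size of the jig; the job needs the larger.

How it is judged:
On the way, in this order (a step that is already met when the one before it is completed fails the run):
1. the strip lies flat on the layout plate and sticks out at least 30 mm over its right-hand edge (y of strip_center in the frame of plate_edge between 0 and 0.04 m and z of strip_center in the frame of plate_edge below 0.004 m and angle between strip_center's own z axis and vertical below 0.06 rad and contact force between strip and plate above 0.3 N), for 0.2 s.
2. the strip is held in the fingers, lifted at least 20 mm clear of the layout plate (z of strip_center in the frame of plate_edge above 0.02 m and contact force between the fingers and strip above 2 N and contact force between strip and plate below 0.1 N), for 0.2 s.
At the end, for the whole second after the job is handed in: the strip lies flat (within 0.06 rad) and at rest on the channel floor of the jig (within 2 mm), between the fences, along the channel within 0.08 rad, its far end within 3.5 mm of the end stop, released (y of strip_center in the frame of jig_stop between -0.0735 and -0.067 m and x of strip_center in the frame of jig_stop between -0.004 and 0.004 m and z of strip_center in the frame of jig_stop between -0.002 and 0.002 m and angle between strip_center's own z axis and vertical below 0.06 rad and angle between the y axis of strip_center and the y axis of jig, either way round below 0.08 rad and linear speed of strip below 0.01 m/s and contact force between strip and jig above 0.3 N); the robot touches nothing.
It fails at once if the strip is pressed on the layout plate with more than 30 N (contact force between strip and plate above 30 N).
It fails at once if the strip is pressed on or pushed against the jig with more than 30 N (contact force between strip and jig above 30 N).
It fails at once if the robot presses on the layout plate or the jig with more than 30 N (contact force between any of the arm, the fingers and plate above 30 N or contact force between any of the arm, the fingers and jig above 30 N).
It fails at once if the strip falls to the bench (height (world z) of strip_center below 0.045 m).
It fails at once if a bystander is moved by more than 30 mm (distance of any of nut1, nut2, offcut, tape, marker, tub, spray, chipper from where it was at the start of the episode above 0.03 m).
It also fails if it takes over 72 s, if anything falls off the work surface, if the arm or the gripper's body presses on something with over 40 N, if the wrist force passes 120 N, or if a joint passes its speed limit or range.

ROBOT

A 6-joint arm with a two-finger parallel gripper is mounted at the origin on the work surface. World frame = base frame: x ahead of the robot, y to its left, z up, the work surface at z = 0. Lengths are in m, angles in rad, forces in N, time in s.
With the tool pointing down it reaches from about 0.35 to 0.975 m from the base axis. Payload 4.9 kg.
Tool frame: the origin (TCP) lies midway between the tips of the shut fingers; the grasp point (between the pads) lies 19 mm behind it; z points along the fingers, x is the direction in which the jaws open and shut, and the axes are right-handed (so a half turn about z gives the same grasp; the last joint's range is limited). The gripper opens to 85 mm and grips with 20 to 120 N. Pads are 22 mm wide; open, the fingers measure 114 mm over their backs; the gripper's body (76 mm by 85 mm) begins 54 mm behind the grasp point. The pads swing forward as they close: fully open they stand 13 mm farther back than shut.
Start: joints at [-1.252, 0.053, 1.613, -0, 1.476, -0.119], TCP at [0.265, -0.566, 0.231] pointing down, gripper open.
Joint ranges: [-3.01, 3.01], [-1.01, 2.22], [0.06, 2.58], [-1.02, 4.17], [0.09, 2.62], [-3.14, 3.14]. Speed limits (rad/s): [2.57, 2.57, 3.14, 3.14, 3.14, 3.14].

INTERFACE

Orientations are given as a rotation vector (axis times angle).
In Python, from workcell import bot gives the robot as it stands.
- The arm moves only by the shell command python3 -m inch 'ROWS' [FORCE]. ROWS is JSON, a list of rows, each an object of numbers: "x", "y", "z": the shift along the tool's x, y, z each as a share of 0.15 m, from -1 to 1; "rx", "ry", "rz": the turn, a rotation vector about the tool's x, y, z each as a share of 60 degrees, from -1 to 1; "gripper": the closure, from 0 (fully open) to 1 (shut). A call has 1 to 5 rows; each row is the pose to reach, as a shift and turn from the pose commanded when the call began, along the tool's axes at that moment; what a row does not reach only later rows make up. A row lasts 1/8 s, in which the tool goes at most 62.5 mm and 10.7 degrees, less where a joint would pass 70% of its speed; a pose out of reach is approached as far as the arm can. A call with a number of a shift or a turn outside -1 to 1 is refused whole. A call with a gripper value outside its range is refused whole. The fingers move at their own pace and stop on an object; FORCE is the grip in N (left out, the last holds). Time passes only in rows, so rows that repeat a pose let the fingers close. It gives the time, the measured TCP pose, the force and the opening at its end, in the units of the state.
- bot.observe(): the state, without advancing time (a new reading comes with each control period).
- bot.snapshot(name): name is "scene" or "top" or "wrist"; returns a dict with "frame" (400x640x3 uint8, red, green, blue), "z_map" (400x640 float32, m along the optical axis (not along the pixel's ray), 0 where there is no reading), "fx", "fy", "cx", "cy" (pixels), "rvec" (rotation vector, rad) and "tvec" (3), from world to camera coordinates, as OpenCV has them; the wrist camera has in their place "tool_from_camera" (4x4, takes a point from camera to tool coordinates, whose origin is the TCP and whose axes are the tool frame's). Camera axes: x right, y down, z forward; pixel columns grow to the right and rows downward; lengths in m; the calibration is good to about 2 mm. A picture is of the moment at which its call begins: read the wrist's pose just before it.
- bot.hand_in(): hands the job in, once; it reports no verdict.
The state is a dict: "time": time; "q": joint angles; "joint_vel": joint speeds; "effort": joint torques, N m; "tool_pos": TCP position; "tool_rot": TCP orientation; "force": force on the tool from outside, world axes, zero at the start; "torque": the same for the moment, N m; "width": finger opening in m.
Only numpy, scipy, OpenCV 4.12 (cv2) and the standard library are available. Lean on these libraries where they do the work, as an engineer would, in place of code of your own. Each camera call takes 0.05 s, during which the arm holds its last target. There are 200 camera calls.

## Working session

There is one attempt and no reset: what is moved stays moved. The work goes in short steps, Python scripts to look and compute and a shell command to move; the robot and the scene stay as the last step left them, time stands still between calls to the robot, and variables do not carry over. Pictures are saved under pics/ and viewed, about 8 in all and at most 12, crops included, and the job is handed in when it is done.

```bash
mkdir -p pics; ls
cat > h.py <<'E'
import numpy as np, cv2, pickle
from scipy.spatial.transform import Rotation as R
from workcell import bot
def snap(name,tag):
    st=bot.observe(); s=bot.snapshot(name); s['st']=st
    pickle.dump(s,open(f'{tag}.pkl','wb'))
    cv2.imwrite(f'pics/{tag}.png',cv2.cvtColor(s['frame'],cv2.COLOR_RGB2BGR)); return s
def load(tag): return pickle.load(open(f'{tag}.pkl','rb'))
def T(s):
    M=np.eye(4)
    if 'rvec' in s:
        r=R.from_rotvec(np.ravel(s['rvec'])).as_matrix(); M[:3,:3]=r.T; M[:3,3]=-r.T@np.ravel(s['tvec'])
    else:
        W=np.eye(4); W[:3,:3]=R.from_rotvec(s['st']['tool_rot']).as_matrix(); W[:3,3]=s['st']['tool_pos']; M=W@s['tool_from_camera']
    return M
def cloud(s):
    v,u=np.mgrid[0:400,0:640]; z=s['z_map']
    P=np.stack([(u-s['cx'])/s['fx']*z,(v-s['cy'])/s['fy']*z,z],-1)
    M=T(s); P=P@M[:3,:3].T+M[:3,3]; P[z==0]=np.nan; return P
def onplane(s,u,v,h):
    M=T(s); d=M[:3,:3]@np.array([(u-s['cx'])/s['fx'],(v-s['cy'])/s['fy'],1]); o=M[:3,3]
    return o+d*(h-o[2])/d[2]
E
python3 - <<'E'
from h import *
a=snap('top','top0'); b=snap('scene','scene0')
print(bot.observe())
print(T(a),T(b))
E
```

```text
pics
{'time': 0.1, 'q': array([-1.25201058e+00,  5.32536083e-02,  1.61415023e+00, -1.73140296e-05,
        1.47600787e+00, -1.19003651e-01]), 'joint_vel': array([-0.00095213, -0.00274969, -0.00363234,  0.00104091,  0.00114243,
        0.00116679]), 'effort': array([ 3.00138026e-04, -3.94900811e+01, -3.71365178e+01, -9.20293201e-05,
        3.85876803e-03, -9.52222365e-06]), 'tool_pos': array([ 0.26477766, -0.56552121,  0.23021291]), 'tool_rot': array([-2.64986173e+00,  1.68543222e+00,  2.22820526e-03]), 'force': array([-0.14422504,  0.4615125 ,  0.44011905]), 'torque': array([-0.00294137,  0.00248532, -0.00075839]), 'width': 0.08545866730716313}
[[-0.08279531 -0.97602092  0.20131591  0.24616549]
 [-0.9965503   0.08224145 -0.01112835 -0.06976913]
 [-0.00569501 -0.2015428  -0.97946315  1.5666038 ]
 [ 0.          0.          0.          1.        ]] [[ 0.17685412  0.60384923 -0.77723145  1.3603129 ]
 [ 0.98411783 -0.12078237  0.13009118 -0.21693482]
 [-0.0153204  -0.78789449 -0.61561965  0.74490241]
 [ 0.          0.          0.          1.        ]]
```

View pics/top0.png

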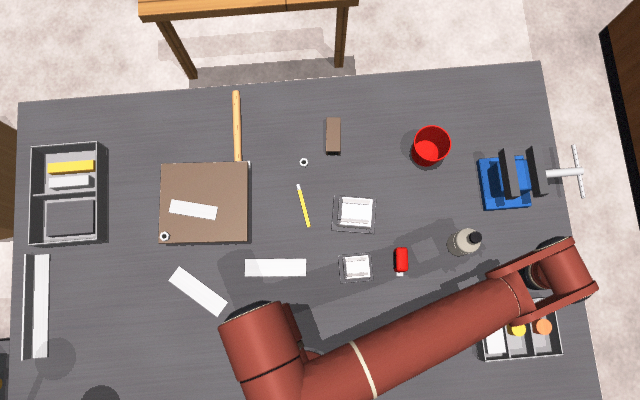

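View pics/scene0.png

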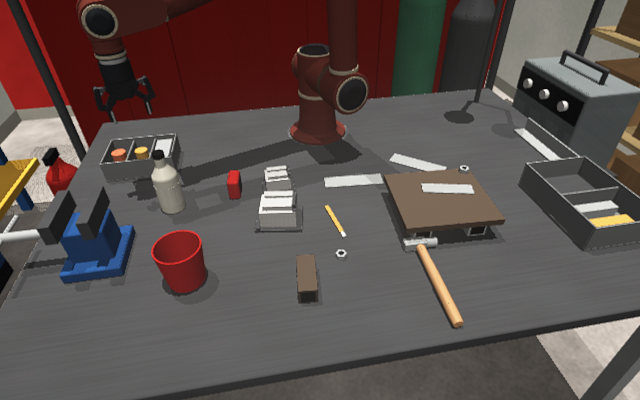

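The top view shows the plate at about (204,202), with a strip on it at (193,210). Look-alike strips lie on the bench at (275,267) and (198,291), and there is one in the angle at (34,305). The strip on the plate is the smallest. The jigs are at (355,212), which is larger, and (356,267), which is smaller. I'll confirm with an enlarged crop.

Run:
```python
from h import *
s=load('top0'); f=cv2.imread('pics/top0.png')
c=f[150:290,150:400]; cv2.imwrite('pics/crop1.png',cv2.resize(c,None,fx=3.2,fy=3.2,interpolation=cv2.INTER_CUBIC))
P=cloud(s)
def rect(m,h,nm):
    n,l,st,_=cv2.connectedComponentsWithStats(m.astype(np.uint8))
    for i in range(1,n):
        if st[i,4]<60: continue
        v,u=np.where(l==i)
        pts=np.array([onplane(s,a,b,h)[:2] for a,b in zip(u,v)],np.float32)*1000
        print(nm,st[i],np.median(P[l==i][:,2]).round(4),cv2.minAreaRect(pts))
g=s['frame'].astype(int); bright=g.min(-1)>150
z=P[...,2]
m=np.zeros_like(bright); m[155:245,155:252]=1
rect(m&(z>.06)&(z<.085),.07,'plate')
rect(m&bright,.073,'strip')
m2=np.zeros_like(bright); m2[190:285,325:385]=1
rect(m2&(z>.05)&(z<.1),.068,'jig')
rect(m2&(z>.008)&(z<.1),.01,'jigfoot')
m3=np.zeros_like(bright); m3[255:325,160:310]=1
rect(m3&bright,.003,'others')
```

```text
plate [ 158  161   90   83 7034] 0.0706 ((558.8666381835938, 251.49891662597656), (259.4869079589844, 241.295654296875), 86.70431518554688)
strip [168 199  50  22 674] nan ((537.5987548828125, 282.56134033203125), (140.61695861816406, 42.28364181518555), 75.7177505493164)
jig [337 196  36  32 962] 0.0622 ((491.7271423339844, -190.70449829101562), (99.38387298583984, 86.03972625732422), 80.51591491699219)
jig [343 256  26  23 181] 0.0559 ((334.1754150390625, -174.7164306640625), (59.92634201049805, 69.33274841308594), 4.263462066650391)
jigfoot [ 332  195   45   39 1271] 0.06 ((493.2405700683594, -192.87359619140625), (132.41799926757812, 113.32877349853516), 81.74720001220703)
jigfoot [339 253  34  28 664] 0.0462 ((334.1832275390625, -180.4486846923828), (96.76875305175781, 80.75025939941406), 89.2920913696289)
others [ 245  258   62   19 1102] nan ((354.2242126464844, 57.20289993286133), (183.79019165039062, 53.59392547607422), 85.23600006103516)
others [ 168  266   60   51 1145] nan ((302.9256896972656, 293.1100158691406), (186.3385009765625, 53.59907913208008), 49.93088912963867)
```

View pics/crop1.png

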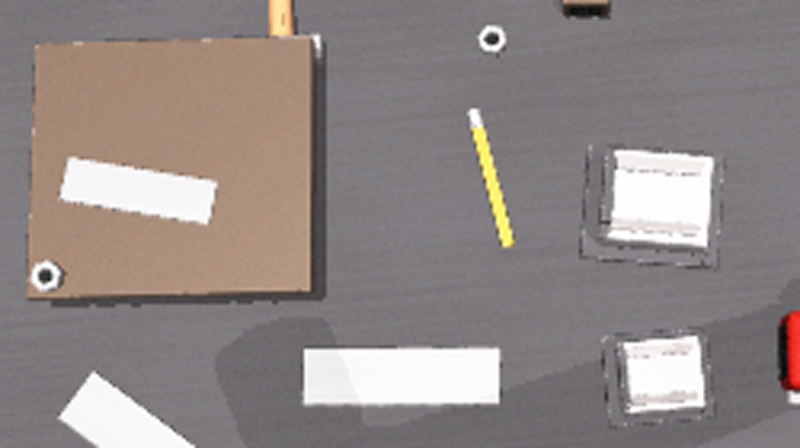

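The crop confirms both parts. The strip on the plate measures 140×42 mm and the others about 185×54, so it is the smallest. The jig block at (355,212) measures 99×86 on a 132×113 foot, so it is the larger one. Next I'll bring the wrist camera over the jig to see its stop end.

```bash
cat >> h.py <<'E'
def plan(p,yaw,pos=None,rot=None):
    """tool-down target, tool x at yaw deg; prints shift/0.15 & turn/60deg in current tool axes"""
    st=bot.observe(); Rc=R.from_rotvec(st['tool_rot']) 
    if rot is not None: Rc=rot
    pos=st['tool_pos'] if pos is None else pos
    c,s_=np.cos(np.radians(yaw)),np.sin(np.radians(yaw))
    Rt=R.from_matrix(np.array([[c,s_,0],[s_,-c,0],[0,0,-1]]))
    d=Rc.inv().apply(np.array(p)-pos)/.15; t=np.degrees((Rc.inv()*Rt).as_rotvec())/60
    print('t',round(st['time'],2),'pos',st['tool_pos'].round(4),'F',st['force'].round(1),'w',round(st['width'],4)); print('shift',d.round(3),'turn',t.round(3))
E
python3 - <<'E'
from h import *
print(bot.snapshot('wrist')['tool_from_camera'].round(3))
plan([.47,-.22,.32],-9)
E
```

```text
[[ 1.     0.001  0.001 -0.   ]
 [-0.001  0.945  0.326 -0.084]
 [-0.001 -0.326  0.945 -0.143]
 [ 0.     0.     0.     1.   ]]
t 0.15 pos [ 0.2648 -0.5656  0.2303] F [0.5 0.2 0.3] w 0.0857
shift [-1.508 -2.216 -0.595] turn [-0.001  0.001 -0.932]
```

```bash
python3 -m inch '[{"z":-0.4},{"x":-0.3,"y":-0.45,"z":-0.6},{"x":-0.5,"y":-0.75,"z":-0.6},{"x":-0.65,"y":-1,"z":-0.6},{"x":-0.65,"y":-1,"z":-0.6}]'
python3 -m inch '[{"x":-0.25,"y":-0.35,"rz":-0.15},{"x":-0.5,"y":-0.7,"rz":-0.3},{"x":-0.7,"y":-1,"rz":-0.45},{"x":-0.7,"y":-1,"rz":-0.6},{"x":-0.7,"y":-1,"rz":-0.75}]'
python3 - <<'E'
from h import *
plan([.47,-.22,.32],-9)
E
```

```text
t 0.15 pos [ 0.2648 -0.5656  0.2303] F [0.5 0.2 0.3] w 0.0857
shift [-1.508 -2.216 -0.595] turn [-0.001  0.001 -0.932]invalid input
invalid input
```

```bash
python3 -m inch '[{"x":0,"y":0,"z":-0.4,"rx":0,"ry":0,"rz":0,"gripper":0}]'; python3 -m inch '[{"x":-0.3,"y":-0.45,"z":-0.2,"gripper":0}]'
```

```text
time: 0.28
tool_pos: [0.2638, -0.5627, 0.2837]
tool_rot: [-2.643, 1.681, 0.018]
force: [0.2, -1.0, 0.5]
width: 0.0853invalid input
```

```bash
python3 -m inch '[{"x":-0.3,"y":-0.45,"z":-0.2,"rx":0,"ry":0,"rz":-0.15,"gripper":0},{"x":-0.5,"y":-0.75,"z":-0.2,"rx":0,"ry":0,"rz":-0.3,"gripper":0},{"x":-0.65,"y":-1,"z":-0.2,"rx":0,"ry":0,"rz":-0.45,"gripper":0},{"x":-0.65,"y":-1,"z":-0.2,"rx":0,"ry":0,"rz":-0.5,"gripper":0}]'
python3 - <<'E'
from h import *
plan([.47,-.22,.32],-9)
E
```

```text
time: 0.78
tool_pos: [0.3614, -0.4112, 0.3218]
tool_rot: [-3.0, 0.931, -0.002]
force: [-0.8, -1.2, -0.2]
width: 0.0853
t 0.78 pos [ 0.3614 -0.4112  0.3218] F [-0.8 -1.2 -0.2] w 0.0853
shift [-0.125 -1.461  0.012] turn [-0.    -0.001 -0.425]
```

```bash
python3 -m inch '[{"x":-0.05,"y":-0.4,"z":0,"rx":0,"ry":0,"rz":-0.15,"gripper":0},{"x":-0.1,"y":-0.8,"z":0,"rx":0,"ry":0,"rz":-0.3,"gripper":0},{"x":-0.12,"y":-1,"z":0,"rx":0,"ry":0,"rz":-0.42,"gripper":0},{"x":-0.12,"y":-1,"z":0,"rx":0,"ry":0,"rz":-0.42,"gripper":0},{"x":-0.12,"y":-1,"z":0,"rx":0,"ry":0,"rz":-0.42,"gripper":0}]'
python3 - <<'E'
from h import *
s=snap('wrist','w1'); plan([.47,-.22,.32],-9)
E
```

```text
time: 1.4
tool_pos: [0.4303, -0.2812, 0.321]
tool_rot: [3.13, -0.268, -0.001]
force: [0.9, -0.2, -0.2]
width: 0.0855
t 1.45 pos [ 0.4301 -0.2816  0.3211] F [-0.9 -0.1 -0.1] w 0.0855
shift [ 0.192 -0.45   0.007] turn [ 0.     0.    -0.014]
```

View pics/w1.png

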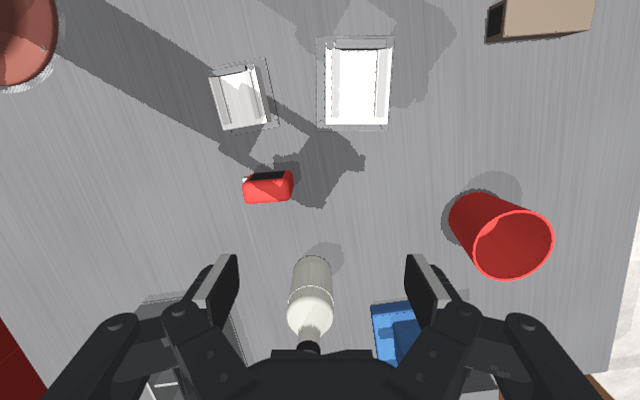

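The wrist view shows the large jig at (357,82). Its stop is the band at the top, (358,42), and its open end is at the bottom, so the jig's +y points roughly along world +y. I'll move nearer to measure it.

```bash
python3 -m inch '[{"x":0.1,"y":-0.4,"z":0,"rx":0,"ry":0,"rz":0,"gripper":0},{"x":0.19,"y":-0.8,"z":0,"rx":0,"ry":0,"rz":0,"gripper":0},{"x":0.19,"y":-0.9,"z":0,"rx":0,"ry":0,"rz":0,"gripper":0},{"x":0.19,"y":-0.9,"z":0,"rx":0,"ry":0,"rz":0,"gripper":0},{"x":0.19,"y":-0.9,"z":0,"rx":0,"ry":0,"rz":0,"gripper":0}]'
python3 - <<'E'
from h import *
s=snap('wrist','w2'); P=cloud(s); z=P[...,2]
near=np.hypot(P[...,0]-.492,P[...,1]+.19)<.1
def rect(m,nm):
    n,l,st,_=cv2.connectedComponentsWithStats(m.astype(np.uint8))
    for i in range(1,n):
        if st[i,4]<40: continue
        p=P[l==i]; print(nm,st[i],np.median(p[:,2]).round(4),cv2.minAreaRect((p[:,:2]*1000).astype(np.float32)))
rect(near&(z>.055)&(z<.064),'floor')
rect(near&(z>.066)&(z<.077),'fence')
rect(near&(z>.0765)&(z<.082),'stop')
rect(near&(z>.055),'block')
rect(near&(z>.005)&(z<.02),'foot')
f=cv2.imread('pics/w2.png'); v,u=np.where(near&(z>.055)); print(u.min(),u.max(),v.min(),v.max())
a,b=max(0,v.min()-20),max(0,u.min()-20)
c=f[a:v.max()+20,b:u.max()+20]; print(a,b,c.shape); cv2.imwrite('pics/w2c.png',cv2.resize(c,None,fx=3,fy=3,interpolation=cv2.INTER_CUBIC))
E
```

```text
time: 2.08
tool_pos: [0.481, -0.1541, 0.3212]
tool_rot: [3.129, -0.27, -0.001]
force: [0.0, -0.5, 0.9]
width: 0.0853
floor [310 148  50   4  58] 0.0606 ((501.26995849609375, -144.75326538085938), (2.8107268810272217, 67.42219543457031), 80.77098083496094)
floor [ 305  154   60   61 2334] 0.06 ((493.08740234375, -195.81968688964844), (91.96061706542969, 84.06219482421875), 80.64617919921875)
fence [313 150  45   3  73] 0.0696 ((501.4808349609375, -144.28489685058594), (1.5823314189910889, 58.709903717041016), 80.55525970458984)
fence [310 157   9  57 442] 0.0729 ((465.10797119140625, -188.05764770507812), (79.55260467529297, 11.004524230957031), 80.00020599365234)
fence [350 157  11  57 478] 0.0722 ((521.4804077148438, -197.4423828125), (80.1575698852539, 11.906051635742188), 80.46966552734375)
stop [313 151  45   8 326] 0.0781 ((500.8811950683594, -148.2353973388672), (9.672504425048828, 58.92481231689453), 80.57653045654297)
block [ 305  148   60   67 3836] 0.0607 ((493.79412841796875, -191.98956298828125), (99.37886810302734, 84.31188201904297), 80.38533020019531)
block [   40   254   564   146 38123] 0.397 ((482.9149169921875, -149.9033660888672), (34.65590286254883, 147.1104278564453), 80.31473541259766)
foot [ 298  133   71   79 1470] 0.0081 ((493.6282958984375, -192.9439697265625), (130.21435546875, 110.2485580444336), 80.4654312133789)
40 603 148 399
128 20 (272, 603, 3)
```

View pics/w2c.png

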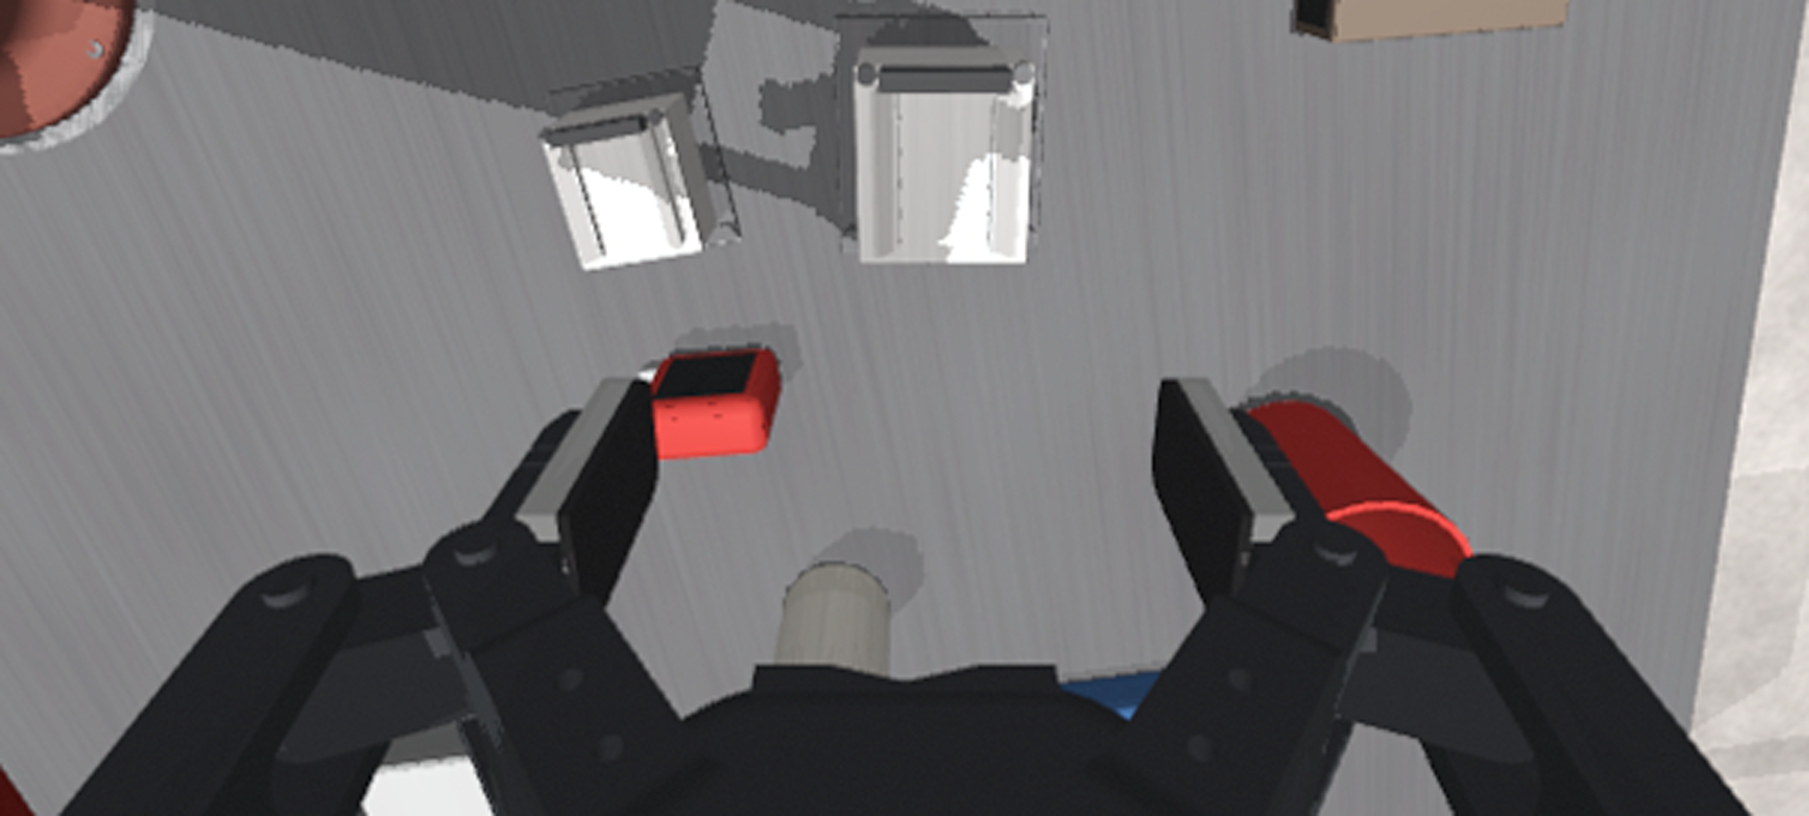

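The crop, enlarged further than intended, shows the jig's stop as the dark bar at the top and the open end at the bottom. The depth fit gives jig centre (0.4937,-0.1927), y axis at 80.4° and floor at 0.060, and the sizes match. Now I'll go to the plate.

Run:
```python
from h import *
plan([.54,.33,.32],-14.3)
```

```text
t 2.12 pos [ 0.481  -0.1541  0.3212] F [-0.1 -0.8 -0. ] w 0.0854
shift [-0.165 -3.247  0.007] turn [0.    0.    0.074]
```

```bash
python3 -m inch '[{"x":-0.05,"y":-0.4,"z":0,"rx":0,"ry":0,"rz":0.07,"gripper":0},{"x":-0.05,"y":-0.8,"z":0,"rx":0,"ry":0,"rz":0.07,"gripper":0},{"x":-0.05,"y":-1,"z":0,"rx":0,"ry":0,"rz":0.07,"gripper":0}]'
python3 -m inch '[{"x":0,"y":-0.4,"z":0,"rx":0,"ry":0,"rz":0,"gripper":0},{"x":0,"y":-0.8,"z":0,"rx":0,"ry":0,"rz":0,"gripper":0},{"x":0,"y":-1,"z":0,"rx":0,"ry":0,"rz":0,"gripper":0}]'
python3 -m inch '[{"x":0,"y":-0.4,"z":0,"rx":0,"ry":0,"rz":0,"gripper":0},{"x":0,"y":-0.8,"z":0,"rx":0,"ry":0,"rz":0,"gripper":0},{"x":0,"y":-1,"z":0,"rx":0,"ry":0,"rz":0,"gripper":0},{"x":0,"y":-1,"z":0,"rx":0,"ry":0,"rz":0,"gripper":0},{"x":0,"y":-1,"z":0,"rx":0,"ry":0,"rz":0,"gripper":0}]'
cat >> h.py <<'E'
def rectw(s,mask,h,nm):
    n,l,st,_=cv2.connectedComponentsWithStats(mask.astype(np.uint8)); P=cloud(s)
    for i in range(1,n):
        if st[i,4]<150: continue
        v,u=np.where(l==i); pts=np.array([onplane(s,a,b,h)[:2] for a,b in zip(u,v)],np.float32)*1000
        zz=P[l==i][:,2]; print(nm,st[i],'z',np.nanmedian(zz).round(4),cv2.minAreaRect(pts))
E
python3 - <<'E'
from h import *
s=snap('wrist','w3'); plan([.54,.33,.32],-14.3)
P=cloud(s); z=P[...,2]; g=s['frame'].astype(int)
ok=np.hypot(P[...,0]-.55,P[...,1]-.25)<.25
rectw(s,ok&(z>.06)&(z<.1),.07,'plate')
rectw(s,(g.min(-1)>150)&((z>.06)&(z<.1)|np.isnan(z)),.073,'strip')
E
```

```text
time: 2.5
tool_pos: [0.4995, -0.0026, 0.3214]
tool_rot: [-3.118, 0.381, -0.001]
force: [0.0, -0.5, 1.3]
width: 0.0855
time: 2.88
tool_pos: [0.536, 0.1433, 0.3211]
tool_rot: [3.118, -0.38, -0.0]
force: [-0.8, -0.7, -0.4]
width: 0.0855
time: 3.5
tool_pos: [0.572, 0.2863, 0.3211]
tool_rot: [3.117, -0.383, -0.0]
force: [1.0, -0.3, 0.1]
width: 0.0852
t 3.55 pos [0.5719 0.2861 0.3213] F [-0.1  0.3 -0.2] w 0.0855
shift [-0.277 -0.232  0.009] turn [ 0.    -0.     0.004]
plate [  210    72   201   205 30180] z 0.0701 ((559.0827026367188, 250.75917053222656), (259.0143127441406, 238.93968200683594), 86.74457550048828)
strip [213 114  22  21 265] z 0.0829 ((460.1695556640625, 363.8211975097656), (25.454727172851562, 27.367534637451172), 76.04106140136719)
strip [281 118  31  28 601] z 0.0729 ((549.1094360351562, 331.6696472167969), (34.94328308105469, 40.114959716796875), 76.04055786132812)
strip [ 283  166   29   53 1244] z 0.073 ((527.8096923828125, 249.61312866210938), (77.69773864746094, 39.52553176879883), 75.38529968261719)
```

View pics/w3.png

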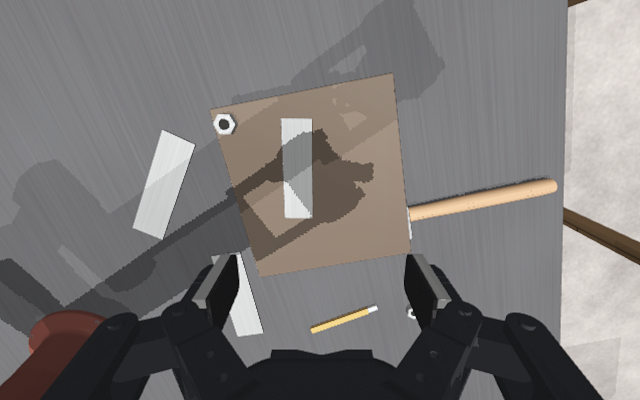

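The view shows the strip at (297,168), partly in shadow, the nut at (224,124), and the right-hand edge at the bottom, (330,265). Strip centre is ≈(0.5357,0.2803) with its axis at 75.6°, and its length measures 141 mm. The plate edge mid is ≈(0.5517,0.1212), so the strip is at y = 0.158. I'll push it about 130 mm with shut fingers on its far end.

Run:
```python
from h import *
plan([.5588,.370,.10],-14.4)
```

```text
t 3.55 pos [0.5719 0.2861 0.3213] F [-0.1  0.3 -0.2] w 0.0855
shift [-0.221 -0.522  1.475] turn [ 0.    -0.     0.006]
```

```bash
python3 -m inch '[{"x":-0.22,"y":-0.3,"z":0,"rx":0,"ry":0,"rz":0.006,"gripper":1},{"x":-0.22,"y":-0.52,"z":0.3,"rx":0,"ry":0,"rz":0.006,"gripper":1},{"x":-0.22,"y":-0.52,"z":0.6,"rx":0,"ry":0,"rz":0.006,"gripper":1},{"x":-0.22,"y":-0.52,"z":1,"rx":0,"ry":0,"rz":0.006,"gripper":1},{"x":-0.22,"y":-0.52,"z":1,"rx":0,"ry":0,"rz":0.006,"gripper":1}]' 30
python3 -m inch '[{"x":0,"y":0,"z":0.3,"rx":0,"ry":0,"rz":0,"gripper":1},{"x":0,"y":0,"z":0.475,"rx":0,"ry":0,"rz":0,"gripper":1},{"x":0,"y":0,"z":0.475,"rx":0,"ry":0,"rz":0,"gripper":1},{"x":0,"y":0,"z":0.475,"rx":0,"ry":0,"rz":0,"gripper":1}]'
python3 - <<'E'
from h import *
plan([.5588,.370,.0715],-14.4); s=snap('wrist','w4')
E
```

```text
time: 4.18
tool_pos: [0.555, 0.3682, 0.1647]
tool_rot: [3.11, -0.392, -0.016]
force: [-0.6, -0.5, -0.0]
width: -0.0002
time: 4.68
tool_pos: [0.5603, 0.3718, 0.1039]
tool_rot: [-3.114, 0.391, -0.007]
force: [-0.4, 0.3, 0.8]
width: -0.0
t 4.67 pos [0.5603 0.3718 0.1039] F [-0.4  0.3  0.8] w -0.0
shift [-0.007  0.015  0.216] turn [-0.003 -0.004  0.001]
```

View pics/w4.png

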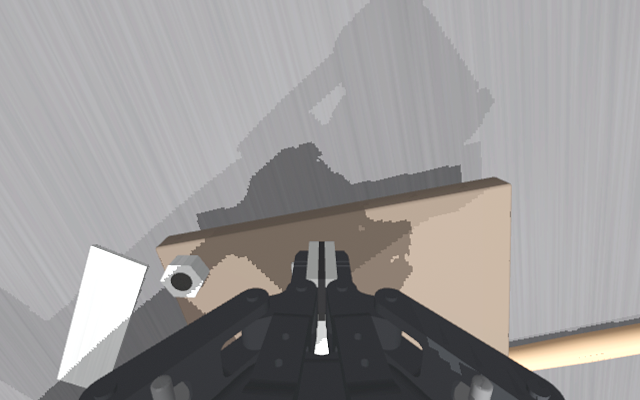

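The view shows the shut fingertips at (322,245) over bare plate, the strip's white sliver behind them at (322,345), on their centreline, and the nut at (183,277), clear. Now I'll descend to just above the plate.

```bash
python3 -m inch '[{"x":0,"y":0,"z":0.1,"rx":0,"ry":0,"rz":0,"gripper":1},{"x":0,"y":0,"z":0.17,"rx":0,"ry":0,"rz":0,"gripper":1},{"x":0,"y":0,"z":0.17,"rx":0,"ry":0,"rz":0,"gripper":1},{"x":0,"y":0,"z":0.17,"rx":0,"ry":0,"rz":0,"gripper":1}]'
python3 -m inch '[{"x":0,"y":0,"z":0.013,"rx":0,"ry":0,"rz":0,"gripper":1},{"x":0,"y":0,"z":0.013,"rx":0,"ry":0,"rz":0,"gripper":1},{"x":0,"y":0,"z":0.013,"rx":0,"ry":0,"rz":0,"gripper":1},{"x":0,"y":0,"z":0.013,"rx":0,"ry":0,"rz":0,"gripper":1}]'
python3 - <<'E'
from h import *
plan([.5588,.370,.0715],-14.4)
E
```

```text
time: 5.22
tool_pos: [0.5581, 0.3714, 0.0743]
tool_rot: [3.117, -0.39, -0.001]
force: [0.4, -0.2, 0.5]
width: 0.0002
time: 5.72
tool_pos: [0.5583, 0.3714, 0.0727]
tool_rot: [-3.117, 0.39, -0.0]
force: [-0.2, -1.2, -0.0]
width: 0.0002
t 5.72 pos [0.5583 0.3714 0.0727] F [-0.2 -1.2 -0. ] w 0.0002
shift [0.006 0.008 0.008] turn [-0.    -0.     0.002]
```

```bash
python3 -m inch '[{"x":0.006,"y":0,"z":0.01,"rx":0,"ry":0,"rz":0,"gripper":1},{"x":0.006,"y":0,"z":0.01,"rx":0,"ry":0,"rz":0,"gripper":1},{"x":0.006,"y":0,"z":0.01,"rx":0,"ry":0,"rz":0,"gripper":1},{"x":0.006,"y":0.03,"z":0.01,"rx":0,"ry":0,"rz":0,"gripper":1},{"x":0.006,"y":0.06,"z":0.01,"rx":0,"ry":0,"rz":0,"gripper":1}]'
python3 -m inch '[{"x":0,"y":0.04,"z":0,"rx":0,"ry":0,"rz":0,"gripper":1},{"x":0,"y":0.08,"z":0,"rx":0,"ry":0,"rz":0,"gripper":1},{"x":0,"y":0.12,"z":0,"rx":0,"ry":0,"rz":0,"gripper":1},{"x":0,"y":0.16,"z":0,"rx":0,"ry":0,"rz":0,"gripper":1},{"x":0,"y":0.2,"z":0,"rx":0,"ry":0,"rz":0,"gripper":1}]'
python3 - <<'E'
from h import *
plan([.5588,.370,.0715],-14.4); s=snap('top','t1')
P=cloud(s);g=s['frame'].astype(int);m=np.zeros((400,640),bool);m[155:245,155:255]=1
rectw(s,m&(g.min(-1)>150),.073,'strip')
c=cv2.imread('pics/t1.png')[140:260,140:270];cv2.imwrite('pics/t1c.png',cv2.resize(c,None,fx=5,fy=5,interpolation=cv2.INTER_CUBIC))
E
```

```text
time: 6.35
tool_pos: [0.5568, 0.3621, 0.0711]
tool_rot: [3.117, -0.39, -0.0]
force: [-0.5, 0.4, 0.3]
width: 0.0002
time: 6.98
tool_pos: [0.5495, 0.333, 0.0712]
tool_rot: [-3.117, 0.39, -0.0]
force: [-0.1, 0.9, 0.0]
width: 0.0001
t 6.97 pos [0.5495 0.333  0.0712] F [-0.1  0.9  0. ] w 0.0001
shift [-0.001 -0.255 -0.002] turn [-0.    -0.     0.002]
strip [188 202  38  20 487] z 0.0733 ((527.8195190429688, 244.34426879882812), (113.50982666015625, 42.18566131591797), 75.7178726196289)
```

View pics/t1c.png

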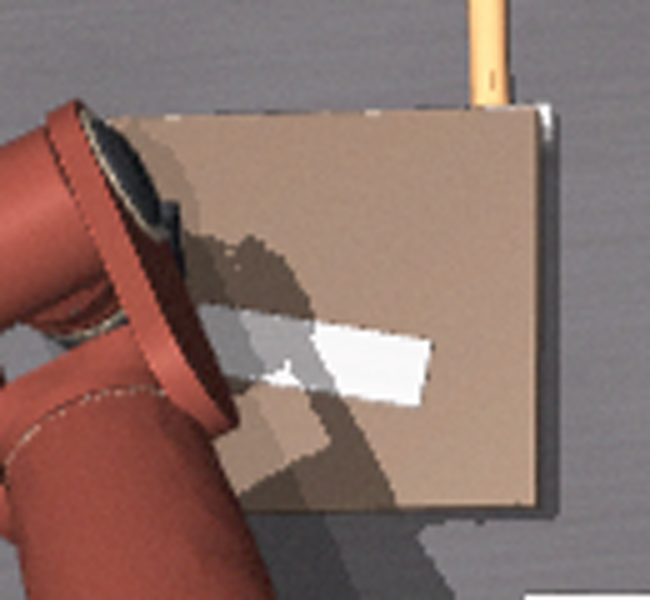

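The strip has moved 26 mm straight, at 75.7°, with its leading end at crop (425,372). The contact force is tiny. About 105 mm remain.

```bash
python3 -m inch '[{"x":0,"y":0.05,"z":0,"rx":0,"ry":0,"rz":0,"gripper":1},{"x":0,"y":0.1,"z":0,"rx":0,"ry":0,"rz":0,"gripper":1},{"x":0,"y":0.15,"z":0,"rx":0,"ry":0,"rz":0,"gripper":1},{"x":0,"y":0.2,"z":0,"rx":0,"ry":0,"rz":0,"gripper":1},{"x":0,"y":0.25,"z":0,"rx":0,"ry":0,"rz":0,"gripper":1}]'
python3 -m inch '[{"x":0,"y":0.05,"z":0,"rx":0,"ry":0,"rz":0,"gripper":1},{"x":0,"y":0.1,"z":0,"rx":0,"ry":0,"rz":0,"gripper":1},{"x":0,"y":0.15,"z":0,"rx":0,"ry":0,"rz":0,"gripper":1},{"x":0,"y":0.2,"z":0,"rx":0,"ry":0,"rz":0,"gripper":1},{"x":0,"y":0.25,"z":0,"rx":0,"ry":0,"rz":0,"gripper":1}]'
python3 - <<'E'
from h import *
plan([.5588,.370,.0715],-14.4); s=snap('top','t2')
g=s['frame'].astype(int);m=np.zeros((400,640),bool);m[180:245,155:285]=1
rectw(s,m&(g.min(-1)>150),.073,'strip')
E
```

```text
time: 7.65
tool_pos: [0.5401, 0.2965, 0.0712]
tool_rot: [-3.117, 0.39, -0.0]
force: [0.2, 0.5, 0.4]
width: -0.0002
time: 8.28
tool_pos: [0.5309, 0.2602, 0.0711]
tool_rot: [-3.117, 0.39, -0.0]
force: [0.5, 0.4, 1.0]
width: 0.0001
t 8.28 pos [0.5309 0.2602 0.0711] F [0.5 0.4 1. ] w 0.0001
shift [-0.    -0.755 -0.002] turn [-0.    -0.     0.002]
strip [209 206  42  20 538] z 0.0733 ((511.0595703125, 177.68519592285156), (125.1938247680664, 42.59099578857422), 75.71783447265625)
```

```bash
python3 -m inch '[{"x":0,"y":0.05,"z":0,"rx":0,"ry":0,"rz":0,"gripper":1},{"x":0,"y":0.1,"z":0,"rx":0,"ry":0,"rz":0,"gripper":1},{"x":0,"y":0.15,"z":0,"rx":0,"ry":0,"rz":0,"gripper":1},{"x":0,"y":0.205,"z":0,"rx":0,"ry":0,"rz":0,"gripper":1},{"x":0,"y":0.205,"z":0,"rx":0,"ry":0,"rz":0,"gripper":1}]'
python3 -m inch '[{"x":0,"y":0,"z":0,"rx":0,"ry":0,"rz":0,"gripper":1},{"x":0,"y":-0.05,"z":0,"rx":0,"ry":0,"rz":0,"gripper":1},{"x":0,"y":-0.1,"z":0,"rx":0,"ry":0,"rz":0,"gripper":1},{"x":0,"y":-0.1,"z":-0.4,"rx":0,"ry":0,"rz":0,"gripper":0.5},{"x":0,"y":-0.1,"z":-0.8,"rx":0,"ry":0,"rz":0,"gripper":0}]'
python3 -m inch '[{"x":0,"y":0,"z":-0.4,"rx":0,"ry":0,"rz":0,"gripper":0},{"x":0,"y":-0.2,"z":-0.8,"rx":0,"ry":0,"rz":0,"gripper":0},{"x":0,"y":-0.2,"z":-0.8,"rx":0,"ry":0,"rz":0,"gripper":0},{"x":0,"y":-0.2,"z":-0.8,"rx":0,"ry":0,"rz":0,"gripper":0},{"x":0,"y":-0.2,"z":-0.8,"rx":0,"ry":0,"rz":0,"gripper":0}]'
python3 - <<'E'
from h import *
plan([.49,.11,.16],-14.4)
for nm,tag in(('top','t3'),('wrist','w5')):
    s=snap(nm,tag); P=cloud(s); z=P[...,2]; g=s['frame'].astype(int)
    near=(np.abs(P[...,0]-.5)<.06)&(P[...,1]>.05)&(P[...,1]<.27)
    rectw(s,near&(z>.06)&(z<.08)&(g.min(-1)>130),.073,tag)
    near=(np.abs(P[...,0]-.56)<.2)&(P[...,1]>.05)&(P[...,1]<.45)
    rectw(s,near&(z>.06)&(z<.072)&(g[...,0]-g[...,2]>10),.07,tag+'plate')
E
```

```text
time: 8.95
tool_pos: [0.5232, 0.2302, 0.0709]
tool_rot: [3.117, -0.391, -0.001]
force: [0.0, -0.1, -0.5]
width: -0.0002
time: 9.57
tool_pos: [0.5265, 0.2459, 0.1915]
tool_rot: [3.116, -0.389, -0.003]
force: [1.0, 0.7, 0.1]
width: 0.0354
time: 10.2
tool_pos: [0.5336, 0.2741, 0.3083]
tool_rot: [3.115, -0.39, -0.006]
force: [-0.5, -0.3, -0.3]
width: 0.0856
t 10.2 pos [0.5336 0.2741 0.3083] F [-0.5 -0.3 -0.3] w 0.0856
shift [-0.008  1.129  0.992] turn [0.002 0.003 0.002]
t3 [213 200  49  39 871] z 0.0724 ((502.63360595703125, 154.92926025390625), (133.4930877685547, 107.9814453125), 44.241947174072266)
t3plate [ 174  161   74   82 3188] z 0.069 ((557.7027587890625, 230.89569091796875), (217.7107391357422, 241.414306640625), 86.82693481445312)
w5 [ 308  202   30   86 2375] z 0.073 ((504.22222900390625, 151.87667846679688), (139.66867065429688, 41.11650466918945), 76.10684967041016)
w5plate [  232    52   208   218 31332] z 0.07 ((558.9788208007812, 250.7008819580078), (258.6816101074219, 238.72027587890625), 86.6930923461914)
```

View pics/w5.png

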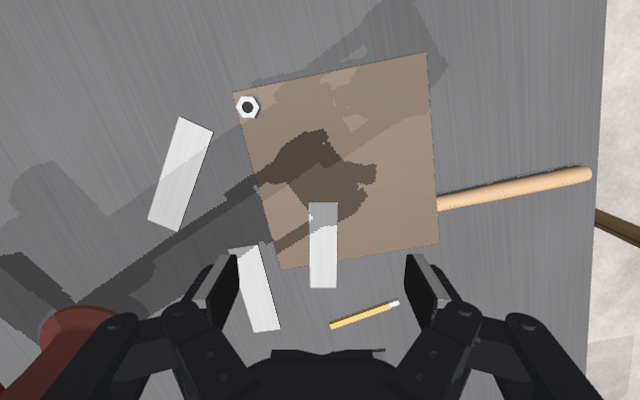

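The view shows the strip at (323,245) overhanging the edge, its end at (323,287). The measured centre is (0.5042,0.1519), y = 0.028 in the edge frame, so about 42 mm sticks out. I'll grip 15 mm from the end with a 56 mm opening to stay clear of the edge.

Run:
```python
from h import *
plan([.4910,.0985,.15],-13.9)
```

```text
t 10.3 pos [0.5338 0.2739 0.3086] F [-0.2  0.6 -0. ] w 0.0852
shift [0.016 1.201 1.06 ] turn [ 0.002  0.003 -0.007]
```

```bash
python3 -m inch '[{"x":0.016,"y":0.4,"z":0,"rx":0,"ry":0,"rz":-0.007,"gripper":0.35},{"x":0.016,"y":0.8,"z":0,"rx":0,"ry":0,"rz":-0.007,"gripper":0.35},{"x":0.016,"y":1,"z":0.3,"rx":0,"ry":0,"rz":-0.007,"gripper":0.35},{"x":0.016,"y":1,"z":0.5,"rx":0,"ry":0,"rz":-0.007,"gripper":0.35},{"x":0.016,"y":1,"z":0.5,"rx":0,"ry":0,"rz":-0.007,"gripper":0.35}]'
python3 -m inch '[{"x":0,"y":0.2,"z":0.2,"rx":0,"ry":0,"rz":0,"gripper":0.35},{"x":0,"y":0.2,"z":0.5,"rx":0,"ry":0,"rz":0,"gripper":0.35},{"x":0,"y":0.2,"z":0.56,"rx":0,"ry":0,"rz":0,"gripper":0.35},{"x":0,"y":0.2,"z":0.56,"rx":0,"ry":0,"rz":0,"gripper":0.35},{"x":0,"y":0.2,"z":0.56,"rx":0,"ry":0,"rz":0,"gripper":0.35}]'
python3 - <<'E'
from h import *
plan([.4910,.0985,.0495],-13.9)
E
```

```text
time: 10.92
tool_pos: [0.4975, 0.1277, 0.232]
tool_rot: [3.117, -0.381, -0.012]
force: [-0.8, -0.3, 0.1]
width: 0.0552
time: 11.55
tool_pos: [0.4943, 0.0998, 0.1547]
tool_rot: [-3.118, 0.378, -0.006]
force: [0.5, 0.5, -0.0]
width: 0.0556
t 11.55 pos [0.4943 0.0998 0.1547] F [ 0.5  0.5 -0. ] w 0.0556
shift [-0.022  0.015  0.701] turn [-0.001 -0.004  0.001]
```

```bash
python3 -m inch '[{"x":0,"y":0,"z":0.2,"rx":0,"ry":0,"rz":0,"gripper":0.35},{"x":0,"y":0,"z":0.3,"rx":0,"ry":0,"rz":0,"gripper":0.35},{"x":0,"y":0,"z":0.3,"rx":0,"ry":0,"rz":0,"gripper":0.35},{"x":0,"y":0,"z":0.3,"rx":0,"ry":0,"rz":0,"gripper":0.35}]'
python3 - <<'E'
from h import *
plan([.4910,.0985,.0495],-13.9)
E
```

```text
time: 12.05
tool_pos: [0.4935, 0.0995, 0.1083]
tool_rot: [-3.118, 0.379, -0.003]
force: [0.1, -0.6, -0.7]
width: 0.0554
t 12.05 pos [0.4935 0.0995 0.1083] F [ 0.1 -0.6 -0.7] w 0.0554
shift [-0.015  0.011  0.392] turn [-0.    -0.002  0.001]
```

```bash
python3 -m inch '[{"x":-0.01,"y":0.008,"z":0.15,"rx":0,"ry":0,"rz":0,"gripper":0.35},{"x":-0.01,"y":0.008,"z":0.3,"rx":0,"ry":0,"rz":0,"gripper":0.35},{"x":-0.01,"y":0.008,"z":0.38,"rx":0,"ry":0,"rz":0,"gripper":0.35},{"x":-0.01,"y":0.008,"z":0.38,"rx":0,"ry":0,"rz":0,"gripper":0.35},{"x":-0.01,"y":0.008,"z":0.38,"rx":0,"ry":0,"rz":0,"gripper":0.35}]'
python3 - <<'E'
from h import *
plan([.4910,.0985,.0495],-13.9)
s=snap('wrist','w6')
E
```

```text
time: 12.68
tool_pos: [0.4919, 0.0986, 0.0513]
tool_rot: [-3.118, 0.379, -0.003]
force: [0.7, -0.1, -0.1]
width: 0.0557
t 12.68 pos [0.4919 0.0986 0.0513] F [ 0.7 -0.1 -0.1] w 0.0557
shift [-0.005  0.002  0.012] turn [-0.001 -0.002  0.001]
```

View pics/w6.png

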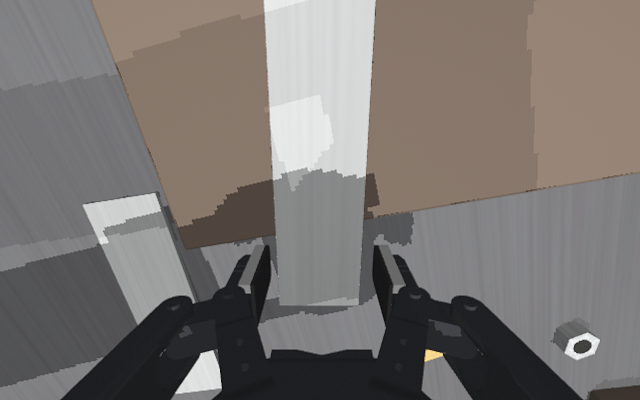

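The fingers straddle the strip end: pads at columns 270 and 375, strip at 278–360, clear of the edge. I'll close and lift.

```bash
python3 -m inch '[{"x":-0.005,"y":0,"z":0.01,"rx":0,"ry":0,"rz":0,"gripper":0.5},{"x":-0.005,"y":0,"z":0.01,"rx":0,"ry":0,"rz":0,"gripper":0.7},{"x":-0.005,"y":0,"z":0.01,"rx":0,"ry":0,"rz":0,"gripper":0.8},{"x":-0.005,"y":0,"z":0.01,"rx":0,"ry":0,"rz":0,"gripper":0.8},{"x":-0.005,"y":0,"z":0.01,"rx":0,"ry":0,"rz":0,"gripper":0.8}]' 60
python3 -m inch '[{"x":0,"y":0,"z":-0.05,"rx":0,"ry":0,"rz":0,"gripper":0.8},{"x":0,"y":0,"z":-0.1,"rx":0,"ry":0,"rz":0,"gripper":0.8},{"x":0,"y":0,"z":-0.2,"rx":0,"ry":0,"rz":0,"gripper":0.8},{"x":0,"y":0,"z":-0.35,"rx":0,"ry":0,"rz":0,"gripper":0.8},{"x":0,"y":0,"z":-0.5,"rx":0,"ry":0,"rz":0,"gripper":0.8}]'
python3 -m inch '[{"x":0,"y":0,"z":-0.2,"rx":0,"ry":0,"rz":0,"gripper":0.8},{"x":0,"y":0,"z":-0.4,"rx":0,"ry":0,"rz":0,"gripper":0.8},{"x":0,"y":0,"z":-0.5,"rx":0,"ry":0,"rz":0,"gripper":0.8},{"x":0,"y":0,"z":-0.5,"rx":0,"ry":0,"rz":0,"gripper":0.8},{"x":0,"y":0,"z":-0.5,"rx":0,"ry":0,"rz":0,"gripper":0.8}]'
cat >> h.py <<'E'
def strip(s,tol=.03):
    """3D fit of held strip in tool frame from wrist depth"""
    M=T(s); W=np.eye(4); W[:3,:3]=R.from_rotvec(s['st']['tool_rot']).as_matrix(); W[:3,3]=s['st']['tool_pos']
    P=cloud(s); Q=(P-W[:3,3])@W[:3,:3]; g=s['frame'].astype(int)
    m=(np.abs(Q[...,0])<.03)&(Q[...,1]<.03)&(Q[...,1]>-.16)&(Q[...,2]<.01)&(Q[...,2]>-.07)&(np.ptp(g,-1)<30)
    n,l,st,_=cv2.connectedComponentsWithStats(m.astype(np.uint8)); i=1+st[1:,4].argmax(); q=Q[l==i]
    q=q[(q[:,1]<-.02)]
    A=np.c_[q[:,:2],np.ones(len(q))]; c=np.linalg.lstsq(A,q[:,2],rcond=None)[0]
    r=np.abs(A@c-q[:,2]); q=q[r<.004]; A=np.c_[q[:,:2],np.ones(len(q))]; c=np.linalg.lstsq(A,q[:,2],rcond=None)[0]
    print('n',len(q),'plane z=ax+by+c',c.round(4),'far end y',np.percentile(q[:,1],[0,.5]).round(4))
    ys=np.linspace(q[:,1].min()+.01,-.03,8); mid=[]
    for y in ys:
        k=np.abs(q[:,1]-y)<.004; x=q[k][:,0]; mid.append((x.min()+x.max())/2); print(round(y,3),x.min().round(4),x.max().round(4))
    print('axis slope dx/dy, x0',np.polyfit(ys,mid,1).round(4))
E
python3 - <<'E'
from h import *
plan([.4910,.0985,.2],-13.9)
s=snap('wrist','w7'); strip(s)
E
```

```text
time: 13.35
tool_pos: [0.4907, 0.0988, 0.0491]
tool_rot: [-3.118, 0.379, -0.002]
force: [-0.9, 0.7, 5.0]
width: 0.0379
time: 13.98
tool_pos: [0.4901, 0.0987, 0.1249]
tool_rot: [3.119, -0.379, 0.0]
force: [-0.4, -0.0, -1.9]
width: 0.0377
time: 14.6
tool_pos: [0.4894, 0.0987, 0.1971]
tool_rot: [3.118, -0.379, -0.004]
force: [-0.4, -0.8, -1.5]
width: 0.038
t 14.6 pos [0.4894 0.0987 0.1971] F [-0.4 -0.8 -1.5] w 0.038
shift [ 0.011 -0.001 -0.019] turn [0.001 0.002 0.001]
n 24102 plane z=ax+by+c [-0.0001 -0.018  -0.0234] far end y [-0.1171 -0.1164]
-0.107 -0.0198 0.0204
-0.096 -0.0198 0.0203
-0.085 -0.0198 0.0203
-0.074 -0.0198 0.0203
-0.063 -0.0198 0.0203
-0.052 -0.0199 0.0203
-0.041 -0.0199 0.0202
-0.03 -0.0198 0.0201
axis slope dx/dy, x0 [-0.0022  0.0001]
```

View pics/w7.png

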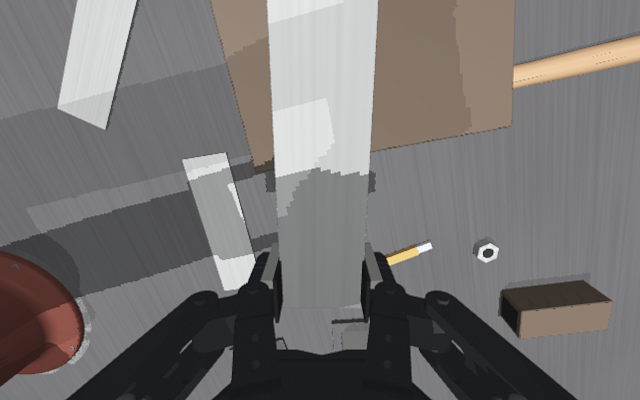

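The strip is held, level (droop about 1°), straight and centred in the pads. I'll get its near-end position in the tool frame and the clearances, then plan the carry.

Run:
```python
from h import *
s=load('w7'); W=R.from_rotvec(s['st']['tool_rot']); p=s['st']['tool_pos']
g=s['frame'].astype(int).sum(-1); print(g[298:316,315:330].mean(1).round())
for v in (305,307): print(W.inv().apply(onplane(s,322,v,p[2]+.0234)-p).round(4))
for t,b,nm in(('w2',(236,280,246,285),'tape'),):
    q=cloud(load(t))[b[2]:b[3],b[0]:b[1]].reshape(-1,3); q=q[q[:,2]>.04]; print(nm,q.min(0),q.max(0))
P=cloud(load('top0')); 
for nm,b in dict(tub=(412,452,125,170),spray=(445,485,225,258)).items():
    q=P[b[2]:b[3],b[0]:b[1]].reshape(-1,3); q=q[(q[:,2]>.05)&(q[:,2]<.22)]; print(nm,q.min(0).round(3),q.max(0).round(3))
plan([.4776,-.2882,.17],-9.6)
```

```text
[377. 377. 377. 376. 376. 376. 376. 376. 376. 367. 374. 381. 380. 379.
 379. 380. 379. 379.]
[ 0.0004  0.0141 -0.0234]
[ 0.0004  0.0153 -0.0234]
tape [ 0.31733672 -0.33239409  0.0401111 ] [ 0.44053658 -0.13816068  0.34100642]
tub [ 0.616 -0.489  0.05 ] [ 0.725 -0.379  0.117]
spray [ 0.342 -0.527  0.05 ] [ 0.411 -0.459  0.198]
t 14.65 pos [0.4893 0.0987 0.1968] F [ 0.5 -0.1 -2. ] w 0.0378
shift [0.543 2.523 0.18 ] turn [ 0.001  0.003 -0.071]
```

```bash
python3 -m inch '[{"x":0.1,"y":0.3,"z":0,"rx":0,"ry":0,"rz":-0.07,"gripper":0.8},{"x":0.2,"y":0.6,"z":0,"rx":0,"ry":0,"rz":-0.07,"gripper":0.8},{"x":0.3,"y":0.9,"z":0,"rx":0,"ry":0,"rz":-0.07,"gripper":0.8},{"x":0.3,"y":1,"z":0,"rx":0,"ry":0,"rz":-0.07,"gripper":0.8}]'
python3 -m inch '[{"x":0.03,"y":0.3,"z":0,"rx":0,"ry":0,"rz":0,"gripper":0.8},{"x":0.06,"y":0.6,"z":0,"rx":0,"ry":0,"rz":0,"gripper":0.8},{"x":0.06,"y":0.9,"z":0,"rx":0,"ry":0,"rz":0,"gripper":0.8},{"x":0.06,"y":1,"z":0,"rx":0,"ry":0,"rz":0,"gripper":0.8},{"x":0.06,"y":1,"z":0,"rx":0,"ry":0,"rz":0,"gripper":0.8}]'
python3 - <<'E'
from h import *
plan([.4776,-.2882,.17],-9.6)
E
```

```text
time: 15.15
tool_pos: [0.4973, -0.0596, 0.1971]
tool_rot: [-3.13, 0.269, 0.004]
force: [-0.3, 0.6, -2.6]
width: 0.0379
time: 15.78
tool_pos: [0.4813, -0.2068, 0.1978]
tool_rot: [-3.129, 0.266, 0.002]
force: [-0.3, 0.7, -0.9]
width: 0.0381
t 15.78 pos [ 0.4813 -0.2068  0.1978] F [-0.3  0.7 -0.9] w 0.0381
shift [0.067 0.539 0.185] turn [-0.001  0.001 -0.002]
```

```bash
python3 -m inch '[{"x":0.05,"y":0.3,"z":0,"rx":0,"ry":0,"rz":0,"gripper":0.8},{"x":0.067,"y":0.54,"z":0.1,"rx":0,"ry":0,"rz":0,"gripper":0.8},{"x":0.067,"y":0.54,"z":0.4,"rx":0,"ry":0,"rz":0,"gripper":0.8},{"x":0.067,"y":0.54,"z":0.65,"rx":0,"ry":0,"rz":0,"gripper":0.8},{"x":0.067,"y":0.54,"z":0.65,"rx":0,"ry":0,"rz":0,"gripper":0.8}]'
python3 -m inch '[{"x":0,"y":0,"z":0,"rx":0,"ry":0,"rz":0,"gripper":0.8},{"x":0,"y":0,"z":0,"rx":0,"ry":0,"rz":0,"gripper":0.8}]'
python3 - <<'E'
from h import *
plan([.4776,-.2882,.052],-9.6)
s=snap('wrist','w8'); P=cloud(s); z=P[...,2]; strip(s)
Rt=R.from_rotvec(s['st']['tool_rot']); Q=Rt.inv().apply((P-s['st']['tool_pos']).reshape(-1,3)).reshape(P.shape)
near=np.hypot(P[...,0]-.4937,P[...,1]+.1927)<.1
for nm,m in (('stop',near&(z>.0765)&(z<.082)),('fence',near&(z>.066)&(z<.0765)),('floor',near&(z>.058)&(z<.062))):
  if m.sum()>10:
    v,u=np.where(m); print(nm,m.sum(),u.min(),u.max(),v.min(),v.max(),'tool x',Q[m][:,0].min().round(4),Q[m][:,0].max().round(4),'y',Q[m][:,1].min().round(4),Q[m][:,1].max().round(4))
E
```

```text
time: 16.4
tool_pos: [0.476, -0.2851, 0.097]
tool_rot: [-3.125, 0.261, 0.011]
force: [-0.4, 0.8, -0.7]
width: 0.0379
time: 16.65
tool_pos: [0.4796, -0.2891, 0.1038]
tool_rot: [3.128, -0.263, 0.006]
force: [-0.3, -0.6, -2.3]
width: 0.0377
t 16.65 pos [ 0.4796 -0.2891  0.1038] F [-0.3 -0.6 -2.3] w 0.0377
shift [-0.016 -0.004  0.345] turn [ 0.002 -0.004 -0.   ]
n 24103 plane z=ax+by+c [ 0.0006 -0.0176 -0.0234] far end y [-0.1171 -0.1164]
-0.107 -0.0197 0.0204
-0.096 -0.0198 0.0204
-0.085 -0.0198 0.0202
-0.074 -0.0199 0.0202
-0.063 -0.02 0.0204
-0.052 -0.0199 0.0201
-0.041 -0.0198 0.0201
-0.03 -0.0198 0.0201
axis slope dx/dy, x0 [-0.0026  0.    ]
stop 390 250 382 0 145 tool x -0.0365 0.0305 y -0.1293 -0.0571
fence 2760 248 382 0 145 tool x -0.0374 0.0315 y -0.1311 -0.0567
floor 2529 240 391 0 156 tool x -0.0451 0.039 y -0.134 -0.0469
```

View pics/w8.png

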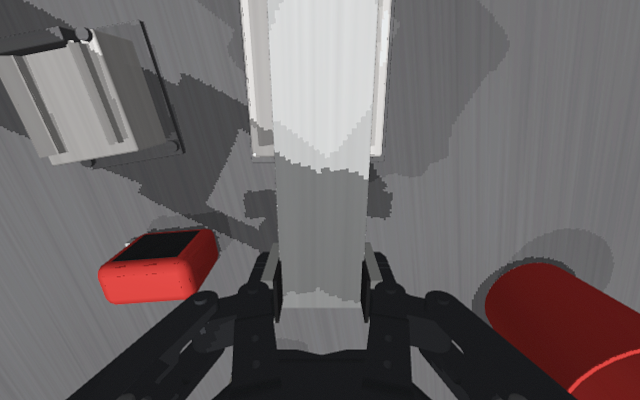

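The view shows the jig channel around the strip, its open edge at row 156 between columns 240 and 391. The strip is about 3 mm right of the channel's centre, and the gap to the stop is about 12 mm. I'll correct by -0.019 in x and lower into the flare.

```bash
python3 -m inch '[{"x":-0.019,"y":0,"z":0.1,"rx":0,"ry":0,"rz":0,"gripper":0.8},{"x":-0.019,"y":0,"z":0.2,"rx":0,"ry":0,"rz":0,"gripper":0.8},{"x":-0.019,"y":0,"z":0.3,"rx":0,"ry":0,"rz":0,"gripper":0.8},{"x":-0.019,"y":0,"z":0.3,"rx":0,"ry":0,"rz":0,"gripper":0.8},{"x":-0.019,"y":0,"z":0.3,"rx":0,"ry":0,"rz":0,"gripper":0.8}]'
python3 -m inch '[{"x":0,"y":0,"z":0,"rx":0,"ry":0,"rz":0,"gripper":0.8},{"x":0,"y":0,"z":0.02,"rx":0,"ry":0,"rz":0,"gripper":0.8},{"x":0,"y":0,"z":0.04,"rx":0,"ry":0,"rz":0,"gripper":0.8},{"x":0,"y":0,"z":0.04,"rx":0,"ry":0,"rz":0,"gripper":0.8}]'
python3 - <<'E'
from h import *
plan([.4776,-.2882,.042],-9.6)
s=snap('wrist','w9'); P=cloud(s); z=P[...,2]
Rt=R.from_rotvec(s['st']['tool_rot']); Q=Rt.inv().apply((P-s['st']['tool_pos']).reshape(-1,3)).reshape(P.shape)
near=np.hypot(P[...,0]-.4937,P[...,1]+.1927)<.12
for nm,m in (('fence',near&(z>.066)&(z<.0765)),('floor',near&(z>.058)&(z<.062))):
    print(nm,m.sum(),'tool x',np.percentile(Q[m][:,0],[0,1,99,100]).round(4),'y',Q[m][:,1].min().round(4),Q[m][:,1].max().round(4))
strip(s)
E
```

```text
time: 17.32
tool_pos: [0.4753, -0.2882, 0.056]
tool_rot: [-3.13, 0.264, 0.0]
force: [-0.3, -0.0, -1.3]
width: 0.0378
time: 17.82
tool_pos: [0.4749, -0.2879, 0.0497]
tool_rot: [-3.13, 0.264, 0.001]
force: [-0.2, -0.3, -2.2]
width: 0.038
t 17.82 pos [ 0.4749 -0.2879  0.0497] F [-0.2 -0.3 -2.2] w 0.038
shift [ 0.018 -0.001  0.051] turn [-0.     0.001 -0.001]
fence 40806 tool x [-0.0329 -0.0312  0.0346  0.0364] y -0.1177 0.0158
floor 4552 tool x [-0.0402 -0.0398  0.0433  0.0439] y -0.1197 -0.0065
n 31250 plane z=ax+by+c [ 0.0264 -0.0199 -0.0234] far end y [-0.1178 -0.1165]
-0.108 -0.03 0.03
-0.097 -0.03 0.03
-0.086 -0.03 0.0299
-0.074 -0.03 0.03
-0.063 -0.03 0.03
-0.052 -0.0293 0.0202
-0.041 -0.0199 0.0201
-0.03 -0.0199 0.0202
axis slope dx/dy, x0 [-0.0131 -0.0014]
```

Settled, the jig centre is now +1.7 mm in tool x. I'll correct by +0.013 and lower.

```bash
python3 -m inch '[{"x":0.013,"y":0,"z":0,"rx":0,"ry":0,"rz":0,"gripper":0.8},{"x":0.013,"y":0,"z":0.015,"rx":0,"ry":0,"rz":0,"gripper":0.8},{"x":0.013,"y":0,"z":0.03,"rx":0,"ry":0,"rz":0,"gripper":0.8},{"x":0.013,"y":0,"z":0.045,"rx":0,"ry":0,"rz":0,"gripper":0.8},{"x":0.013,"y":0,"z":0.045,"rx":0,"ry":0,"rz":0,"gripper":0.8}]'
python3 -m inch '[{"x":0,"y":0,"z":0.003,"rx":0,"ry":0,"rz":0,"gripper":0.8},{"x":0,"y":0,"z":0.006,"rx":0,"ry":0,"rz":0,"gripper":0.8},{"x":0,"y":0,"z":0.006,"rx":0,"ry":0,"rz":0,"gripper":0.8}]'
python3 - <<'E'
from h import *
plan([.4776,-.2882,.0415],-9.6)
E
```

```text
time: 18.5
tool_pos: [0.4769, -0.2882, 0.043]
tool_rot: [-3.13, 0.264, 0.001]
force: [0.1, 0.6, -1.6]
width: 0.0378
time: 18.88
tool_pos: [0.4771, -0.2884, 0.0425]
tool_rot: [3.13, -0.264, -0.0]
force: [-0.4, 0.6, -1.6]
width: 0.0378
t 18.88 pos [ 0.4771 -0.2884  0.0425] F [-0.4  0.6 -1.6] w 0.0378
shift [ 0.003 -0.002  0.006] turn [ 0.     0.    -0.001]
```

```bash
python3 -m inch '[{"x":0,"y":-0.02,"z":0.003,"rx":0,"ry":0,"rz":0,"gripper":0.8},{"x":0,"y":-0.04,"z":0.005,"rx":0,"ry":0,"rz":0,"gripper":0.8},{"x":0,"y":-0.06,"z":0.005,"rx":0,"ry":0,"rz":0,"gripper":0.8},{"x":0,"y":-0.06,"z":0.005,"rx":0,"ry":0,"rz":0,"gripper":0.8},{"x":0,"y":-0.06,"z":0.005,"rx":0,"ry":0,"rz":0,"gripper":0.8}]'
python3 -m inch '[{"x":0,"y":-0.007,"z":0,"rx":0,"ry":0,"rz":0,"gripper":0.8},{"x":0,"y":-0.007,"z":0,"rx":0,"ry":0,"rz":0,"gripper":0.8}]'
python3 - <<'E'
from h import *
plan([.4796,-.2764,.0415],-9.6)
E
```

```text
time: 19.5
tool_pos: [0.4787, -0.2795, 0.0418]
tool_rot: [3.13, -0.264, 0.0]
force: [-0.2, 0.4, -1.0]
width: 0.0386
time: 19.75
tool_pos: [0.4788, -0.2785, 0.0417]
tool_rot: [-3.13, 0.264, 0.0]
force: [-0.8, 0.2, -1.8]
width: 0.0381
t 19.75 pos [ 0.4788 -0.2785  0.0417] F [-0.8  0.2 -1.8] w 0.0381
shift [ 0.003 -0.015  0.001] turn [-0.     0.    -0.001]
```

Small guarded steps towards the stop.

```bash
for i in 1; do python3 -m inch '[{"x":0,"y":-0.007,"z":0,"rx":0,"ry":0,"rz":0,"gripper":0.8},{"x":0,"y":-0.007,"z":0,"rx":0,"ry":0,"rz":0,"gripper":0.8}]'; done
python3 -m inch '[{"x":0,"y":-0.005,"z":0,"rx":0,"ry":0,"rz":0,"gripper":0.8},{"x":0,"y":-0.005,"z":0,"rx":0,"ry":0,"rz":0,"gripper":0.8}]'
```

```text
time: 20.0
tool_pos: [0.479, -0.2774, 0.0417]
tool_rot: [-3.13, 0.264, 0.0]
force: [-0.2, -0.8, -0.5]
width: 0.0383
time: 20.25
tool_pos: [0.4791, -0.2767, 0.0418]
tool_rot: [3.13, -0.264, 0.0]
force: [-0.0, -0.1, -1.6]
width: 0.0377
```

```bash
python3 -m inch '[{"x":0,"y":-0.005,"z":0,"rx":0,"ry":0,"rz":0,"gripper":0.8},{"x":0,"y":-0.005,"z":0,"rx":0,"ry":0,"rz":0,"gripper":0.8}]'
```

```text
time: 20.5
tool_pos: [0.4793, -0.2766, 0.042]
tool_rot: [3.129, -0.264, 0.0]
force: [-0.9, -3.7, -1.7]
width: 0.0379
```

Contact with the stop reads 3.7 N, right at the predicted position. I'll lower slightly and release.

```bash
python3 -m inch '[{"x":0,"y":0,"z":0.005,"rx":0,"ry":0,"rz":0,"gripper":0.8},{"x":0,"y":0,"z":0.008,"rx":0,"ry":0,"rz":0,"gripper":0.8},{"x":0,"y":0,"z":0.008,"rx":0,"ry":0,"rz":0,"gripper":0.8}]'
python3 -m inch '[{"x":0,"y":0,"z":0,"rx":0,"ry":0,"rz":0,"gripper":0.5},{"x":0,"y":0,"z":0,"rx":0,"ry":0,"rz":0,"gripper":0.4},{"x":0,"y":0,"z":0,"rx":0,"ry":0,"rz":0,"gripper":0.3},{"x":0,"y":0,"z":0,"rx":0,"ry":0,"rz":0,"gripper":0.3},{"x":0,"y":0,"z":0,"rx":0,"ry":0,"rz":0,"gripper":0.3}]'
python3 -m inch '[{"x":0,"y":0,"z":-0.1,"rx":0,"ry":0,"rz":0,"gripper":0.3},{"x":0,"y":0,"z":-0.3,"rx":0,"ry":0,"rz":0,"gripper":0.3},{"x":0,"y":0.2,"z":-0.6,"rx":0,"ry":0,"rz":0,"gripper":0.3},{"x":0,"y":0.2,"z":-0.9,"rx":0,"ry":0,"rz":0,"gripper":0.3},{"x":0,"y":0.2,"z":-1,"rx":0,"ry":0,"rz":0,"gripper":0.3}]'
python3 -m inch '[{"x":0,"y":-0.2,"z":-0.2,"rx":0,"ry":0,"rz":0,"gripper":0.3},{"x":0,"y":-0.4,"z":-0.4,"rx":0,"ry":0,"rz":0,"gripper":0.3},{"x":0,"y":-0.4,"z":-0.5,"rx":0,"ry":0,"rz":0,"gripper":0.3},{"x":0,"y":-0.4,"z":-0.5,"rx":0,"ry":0,"rz":0,"gripper":0.3},{"x":0,"y":-0.4,"z":-0.5,"rx":0,"ry":0,"rz":0,"gripper":0.3}]'
python3 - <<'E'
from h import *
plan([.4796,-.2764,.0415],-9.6)
s=snap('wrist','w10'); P=cloud(s); z=P[...,2]
c=np.array([.4937,-.1927]); a=np.radians(80.4); ay=np.array([np.cos(a),np.sin(a)]); ax=np.array([ay[1],-ay[0]])
q=P[...,:2]-c; X=q@ax; Y=q@ay
m=(np.abs(X)<.0195)&(Y<.037)&(Y>-.11)&(z>.05)&(z<.075)
A=np.c_[X[m],Y[m],np.ones(m.sum())]; k=np.linalg.lstsq(A,z[m],rcond=None)[0]; print('top plane in jig frame',k.round(4),m.sum(),'Y',Y[m].min().round(4),Y[m].max().round(4))
for y in (-.09,-.07,-.06): 
    r=(np.abs(Y-y)<.004)&(np.abs(X)<.04)&(z>.05)&(z<.08); print(y,X[r].min().round(4),X[r].max().round(4))
m=(np.abs(X)<.015)&(z>.076)&(z<.082)&(np.abs(Y-.045)<.02); print('stop front Y',Y[m].min().round(4))
u,v=s['cx'],0
vv,uu=np.where((np.abs(X)<.05)&(np.abs(Y)<.12)&(z<.12)); f=cv2.imread('pics/w10.png')
y0,y1,x0,x1=max(vv.min()-5,0),vv.max()+5,max(uu.min()-5,0),uu.max()+5; c=f[y0:y1,x0:x1]; k=min(800/c.shape[1],600/c.shape[0]); print(y0,x0,k)
cv2.imwrite('pics/w10c.png',cv2.resize(c,None,fx=k,fy=k,interpolation=cv2.INTER_CUBIC))
E
```

```text
time: 20.88
tool_pos: [0.4793, -0.2767, 0.0408]
tool_rot: [3.129, -0.264, 0.001]
force: [-0.7, -4.0, -0.4]
width: 0.0381
time: 21.5
tool_pos: [0.4792, -0.2759, 0.0405]
tool_rot: [-3.13, 0.264, 0.0]
force: [1.0, 0.5, -0.0]
width: 0.0601
time: 22.12
tool_pos: [0.4757, -0.3071, 0.1957]
tool_rot: [3.126, -0.265, 0.01]
force: [-0.8, -0.1, 0.8]
width: 0.06
time: 22.75
tool_pos: [0.4835, -0.2467, 0.2637]
tool_rot: [-3.129, 0.266, 0.004]
force: [-0.5, 0.0, -0.2]
width: 0.0598
t 22.75 pos [ 0.4835 -0.2467  0.2637] F [-0.5  0.  -0.2] w 0.0598
shift [0.011 0.201 1.481] turn [-0.001  0.002 -0.002]
top plane in jig frame [0.0012 0.0002 0.063 ] 3866 Y -0.1006 0.037
-0.09 -0.0192 0.0196
-0.07 -0.0188 0.0204
-0.06 -0.0186 0.0203
stop front Y 0.0396
11 277 3.0303030303030303
```

View pics/w10c.png

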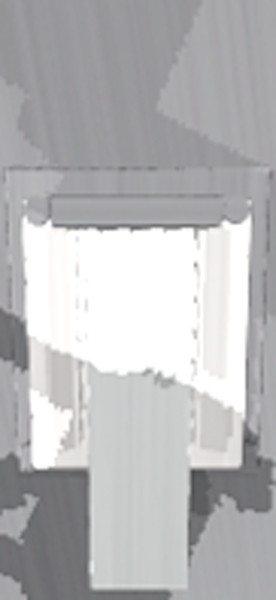

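The crop shows the strip in the channel with its top end at the stop bar (row 228), and a thin shadow edge there. Its top is flat at 0.063 and its free end is at jig Y = -0.1006, where -0.100 is ideal. The lateral offset is under 1 mm, the yaw about 0.02 rad, and the gripper is well clear. I'm handing in.

Run:
```python
from h import *
print(bot.hand_in())
```

```text
the job is handed in; nothing more can be done
None
```

The strip is lying in the larger jig's channel, butted against the end stop and released, and I handed the job in at about 23 s of the 72 s. The hand-in gives no verdict, so the results below are from my own measurements.

**What I did:**
- **Slide:** I pushed the strip across the plate with shut fingers until about 42 mm stuck out over the right-hand edge. The wrist force stayed around 1 N.
- **Lift:** I gripped it 15 mm from its end at 60 N and lifted it clear.
- **Place:** I lowered it into the channel and eased it to the stop, with about 4 N at contact. Then I let go and backed off.

**Last checks, from the wrist camera:**

| Check | Measured | Required |
|---|---|---|
| Strip top above the bench | 63 mm, flat within 0.002 rad | 63 mm, within 2 mm; 0.06 rad |
| Free end along the channel (jig y) | -100.6 mm, so about 0.6 mm short of fully home | far end within 3.5 mm of the stop |
| Sideways offset | under 1 mm | 4 mm |
| Angle to the channel | about 0.02 rad | 0.08 rad |

At hand-in the gripper was open and about 0.2 m above the strip.

- **Disagreements:** before lowering, the jig's sideways position read from the wrist view differed by about 1 mm from the earlier fit, so I steered between the two. Straight after moves, the arm's reported position was up to 4 mm off until it settled.
- **Not checked:** I did not measure the bystanders again at the end. No wrist force suggested a bump.
- **Pictures:** I viewed 12, which is the limit. One crop, `w2c.png`, was larger than the 800 x 600 allowed.

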